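# Unlock the gear toy with the driver and hold its lid open

### The arm

A 7-joint arm with a two-finger parallel gripper is mounted at the origin on the work surface. World frame = base frame: x ahead of the robot, y to its left, z up, the work surface at z = 0. Lengths are in m, angles in rad, forces in N, time in s.
With the tool pointing down it reaches from about 0.4 to 0.85 m from the base axis. Payload 10.4 kg.
Tool frame: the origin (TCP) lies at the very end of the fingers, on their centre line; the grasp point (between the pads) lies 19 mm behind it; z points along the fingers, y is the line along which they close (so a half turn about z gives the same grasp; the last joint's range is limited). The gripper opens to 85 mm and grips with 20 to 120 N. Pads are 22 mm wide; open, the fingers measure 114 mm over their backs; the gripper's body (76 mm by 85 mm) begins 54 mm behind the grasp point. The pads swing forward as they close: fully open they stand 13 mm farther back than shut.
Start: joints at [1.191, 0.332, -0.065, 1.46, 0.022, 1.35, -0.088], TCP at [0.218, -0.586, 0.231] pointing down, gripper open.
Joint ranges: [-2.6, 2.6], [-0.5, 2.12], [-1.47, 1.34], [0.16, 2.42], [-1.27, 4.41], [0.06, 2.06], [-2.6, 2.6]. Speed limits (rad/s): [2.22, 2.22, 2.79, 2.79, 3.14, 3.14, 3.14].

### API

Orientations are given as a unit quaternion [x, y, z, w].
In Python, from workcell import manip, optics gives the robot as it stands.
- The arm moves only by the tool jog_arm, never from a script. Its arguments are lists of equal length, an entry for each row: "dr": the turn, a rotation vector about the tool's x, y, z normalised to -1 to 1, where 1 is 4 degrees, a list of three; "translation": the shift along the tool's x, y, z normalised to -1 to 1, where 1 is 0.025 m, a list of three; "jaw": the opening, from 0 (shut) to 1 (fully open). A call has 1 to 10 rows; each row shifts and turns the commanded pose from where the row before left it, along the tool's axes as they then stand; what a row does not reach is not made up. A row lasts 1/10 s, in which the tool goes at most 50 mm and 8.59 degrees, less where a joint would pass 70% of its speed; a pose out of reach is approached as far as the arm can. A call with a number of a shift or a turn outside -1 to 1 is refused whole. A call with a gripper value outside its range is refused whole. The fingers move at their own pace and stop on an object; "squeeze" is the grip in N (left out, the last holds). Time passes only in rows, so rows that do not move let the fingers close. It gives the time, the measured TCP pose, the force, the opening and the grip force at its end, in the units of the state.
- manip.get_obs(): the state, without advancing time (a new reading comes with each control period).
- optics.camera(name): name is "scene" or "top"; returns a dict with "color" (420x560x3 uint8, red, green, blue), "mtx" (3x3 intrinsics, pixels), "R" (3x3) and "t" (3): a world point X has camera coordinates R X + t. Camera axes: x right, y down, z forward; pixel columns grow to the right and rows downward; lengths in m; the calibration is good to about 2 mm. A picture is of the moment at which its call begins. There is no depth.
- manip.hand_in(): hands the job in; it is judged then, once.
The state is a dict: "clock": time; "joint_pos": joint angles; "joint_velocities": joint speeds; "tau": joint torques, N m; "position": TCP position; "ee_rot": TCP orientation; "ft_force": force on the tool from outside, world axes, zero at the start; "torque": the same for the moment, N m; "grip_width": opening from 0.0 (shut) to 1.0 (fully open); "grasp_force": force on a finger pad.
Only numpy, scipy, OpenCV 4.12 (cv2) and the standard library are available. Lean on these libraries where they do the work, as an engineer would, in place of code of your own. Each camera call takes 0.05 s, during which the arm holds its last target. There are 200 camera calls.

### The job

Take the blue toy driver out of its wooden stand, use it to turn the red slotted screw on the gear toy's lid a quarter turn counter-clockwise to its stop, and put the driver back upright in the stand. Then raise the lid by its orange tab to 60 degrees open and keep holding it there with the fingers: it falls shut if let go, so finish while still holding it, without letting go. Leave the other toys where they are.

Things in the scene. Friction and masses are not known exactly. Their poses are not given: they have to be found in the camera images.
- gear_toy: Green plastic gear toy, open-topped box 140 (x) x 180 (y) x 70 mm high, 5 mm walls, fixed to the table; place and yaw vary. Origin: centre of its underside; -x is its front (towards the robot), z up. A crank sticks out up to 50 mm from its +y side. Its yellow lid (140 x 180 x 8 mm, 0.15 kg) covers the top, hinged along the rear (+x) top edge.
- lid_hinge (a point): Point on the lid's hinge axis, fixed to the gear toy: 70 mm behind (+x of) the toy's centre, 70 mm above the table. The axis runs along the toy's y.
- lid (a joint): Opening angle of the lid in rad: 0 closed (level), grows as the front edge swings up, stop at 1.8; 60 degrees is 1.047. Gravity and a spring pull it shut from every angle (0.15 to 0.25 N m, 1 to 1.5 N at the tab). It cannot be raised beyond about 2 degrees until the screw has been turned past about 1.05 rad.
- lid_tab (a point): Grip point amid the orange pull tab on the lid, 172 mm in front of the hinge axis, 5 mm above it (75 mm above the table when closed). Tab: flat bar 24 mm wide (toy's y), 10 mm thick, sticking out 45 mm past the lid's front edge, free below; the point is 32 mm out. Pinch its width from above; it turns between the fingers as the lid swings. Axes turn with the lid, as the toy's when closed.
- lock_screw (a joint): Angle of the red lock screw in rad: 0 locked (slot fore-and-aft, along the toy's x), grows counter-clockwise seen from above, stop at 1.57 (unlocked, slot along the toy's y). It starts between 0 and 0.35. Friction about 0.04 N m; stays where it is left.
- screw_top (a point): Centre of the red screw head's top face, on the screw axis: 105 mm in front of the hinge axis on the lid's centre line, 90 mm above the table when closed. Its x axis lies along the slot and turns with the screw, z is the screw axis (up when closed). Head 38 mm across, 12 mm tall; slot 9 mm wide, 8 mm deep, open at both ends.
- driver: Toy driver upright in the stand, 130 mm long, 0.09 kg, loose. Origin: middle of the blade's tip; z points up to the handle. Blade along its x: 24 mm wide, 5 thick, 15 tall, narrowing to 22 x 3 mm in the lowest 3 mm. Steel shank 12 mm across up to 58 mm, black collar 44 mm across at 58 to 62 mm, then blue square handle 26 x 26 mm (faces square to x and y) from 62 to 130 mm above the tip.
- stand: Wooden stand, 75 x 75 x 66 mm block fixed to the table; origin centre of its underside. A 32 x 32 mm square hole goes straight down through its middle. The driver's shank hangs in it with the collar resting on the top face, the tip then 8 mm above the table, at any yaw.
- cup_large: Orange stacking cup, 80 mm across, 60 mm tall, loose bystander; origin centre of underside.
- cup_small: Orange stacking cup, 60 mm across, 50 mm tall, loose bystander; origin centre of underside.
- tin: Stainless steel tin with twist cap, 64 mm across, 75 mm tall, loose bystander; origin centre of underside.
- spinning_top: Red spinning top, 52 mm across, 50 mm tall, loose bystander; origin centre of underside.
- puzzle_tile: Beech puzzle tile with coloured inlays, 90 x 90 x 18 mm, lying flat, loose bystander; origin centre of underside.
Mind the look-alikes: they are no part of the job. What is meant by the driver is not green or yellow, and is the smaller of those in its own colour.

How it is judged:
On the way, in this order (a step that is already met when the one before it is completed fails the run):
1. the screw is turned to its unlocked stop with the driver's blade in its slot, the lid still closed (value of joint lock_screw above 1.3 rad and distance between driver and screw_top below 0.02 m and value of joint lid below 0.1 rad), for 0.1 s.
2. the driver stands in its stand again, let go (horizontal distance between driver and stand below 0.012 m and z of driver in the frame of stand between 0.004 and 0.014 m and angle between driver's own z axis and vertical below 0.1 rad and contact force between the fingers and driver below 0.05 N and value of joint lid below 0.1 rad), for 0.2 s.
At the end, for the whole second after the job is handed in: The fingers hold the lid still at 60 degrees open (within about 6.7 degrees) through the last second, touching it with more than 0.3 N; the screw is still unlocked (over 1.2 rad) and the driver stands upright in its stand with its collar on the block (within 12 mm of its middle) (value of joint lid between 0.93 and 1.165 rad and velocity of joint lid between -0.1 and 0.1 rad/s and contact force between the fingers and lid above 0.3 N and contact force between driver and lid below 0.05 N and value of joint lock_screw above 1.2 rad and horizontal distance between driver and stand below 0.012 m and z of driver in the frame of stand between 0.004 and 0.014 m and angle between driver's own z axis and vertical below 0.1 rad); the arm keeps its last pose, push and grip.
It fails at once if a bystander toy is moved more than 30 mm (distance of any of cup_large, cup_small, tin, spinning_top, puzzle_tile from where it was at the start of the episode above 0.03 m).
It also fails if it takes over 64 s, if anything falls off the work surface, if the arm or the gripper's body presses on something with over 40 N, if the wrist force passes 120 N, or if a joint passes its speed limit or range.

## Working session

There is one attempt and no reset: what is moved stays moved. The work goes in short steps, Python scripts to look and compute and a tool call to move; the robot and the scene stay as the last step left them, time stands still between calls to the robot, and variables do not carry over. Pictures are saved under pics/ and viewed, at most 12 in all, crops included, and the job is handed in when it is done.

Besides the shell and the picture viewer there is one more tool, called after "Emit:" by a JSON object that holds its "api" and its "payload", one argument or row to a line. jog_arm: Moves the arm, as the interface text tells. Scaled input: -1 to 1 covers 0.025 m each way for a shift and 4 degrees each way for a turn. Its arguments: {"type":"object","properties":{"dr":{"type":"array","items":{"type":"array","items":{"type":"number"}}},"translation":{"type":"array","items":{"type":"array","items":{"type":"number"}}},"jaw":{"type":"array","items":{"type":"number"}},"squeeze":{"type":"number"}},"required":["dr","translation","jaw"]}

```bash
mkdir -p pics; cat > h.py <<'E'
import numpy as np, cv2
from workcell import manip, optics
from scipy.spatial.transform import Rotation as Ro
def cam(n): return optics.camera(n)
def ray(c,u,v,z):
    d=c["R"].T@np.linalg.inv(c["mtx"])@np.array([u,v,1.]); o=-c["R"].T@c["t"]
    return o+d*(z-o[2])/d[2]
def proj(c,X):
    p=c["mtx"]@(c["R"]@np.array(X,float)+c["t"]); return p[:2]/p[2]
def save(c,f,crop=None,s=1):
    im=c["color"][:,:,::-1]
    if crop: im=im[crop[1]:crop[3],crop[0]:crop[2]]
    cv2.imwrite(f,cv2.resize(im,None,fx=s,fy=s,interpolation=cv2.INTER_CUBIC))
E
python3 - <<'E'
from h import *
import pickle
a=cam("top");b=cam("scene");pickle.dump((a,b),open("c0.pkl","wb"))
save(a,"pics/top.png",None,1.4);save(b,"pics/scene.png",None,1.4)
for c in(a,b):print(c["mtx"],-c["R"].T@c["t"],c["R"])
print(manip.get_obs())
E
```

```text
[[535.3237422    0.         280.47835628]
 [  0.         535.3237422  206.73026831]
 [  0.           0.           1.        ]] [0.39892659 0.00225901 1.40874549] [[-0.00935205 -0.99993458 -0.0065861 ]
 [-0.98793781  0.01025754 -0.15451108]
 [ 0.15456853  0.00506166 -0.9879691 ]]
[[493.60062248   0.         283.80545069]
 [  0.         493.60062248 207.37716194]
 [  0.           0.           1.        ]] [ 1.00313226 -0.61259774  1.18519842] [[ 0.83790701  0.54569877  0.01116622]
 [ 0.4612376  -0.69698384 -0.54906593]
 [-0.29184193  0.46521647 -0.83570444]]
{'clock': 0.1, 'joint_pos': array([ 1.19144016,  0.33280604, -0.0646869 ,  1.46087445,  0.02157997,
        1.34991295, -0.08852489]), 'joint_velocities': array([ 7.78512519e-04,  2.95432969e-04,  5.05411150e-04, -1.71535446e-03,
        1.22663585e-03,  1.49725665e-03,  4.66602085e-05]), 'tau': array([ 1.79521496e-03, -6.26747561e+01,  4.96731803e-02, -3.92428601e+01,
        1.64184370e-02,  6.86430198e-03, -1.15677128e-05]), 'position': array([ 0.21814615, -0.5853216 ,  0.23058893]), 'ee_rot': array([ 9.84134521e-01,  1.77422711e-01, -1.38060937e-04, -6.38423955e-04]), 'ft_force': array([0.35333623, 0.76150753, 0.57997781]), 'torque': array([-0.00614983, -0.01015067, -0.03992679]), 'grasp_force': 0.0, 'grip_width': 0.9994401649119748}
```

View pics/top.png

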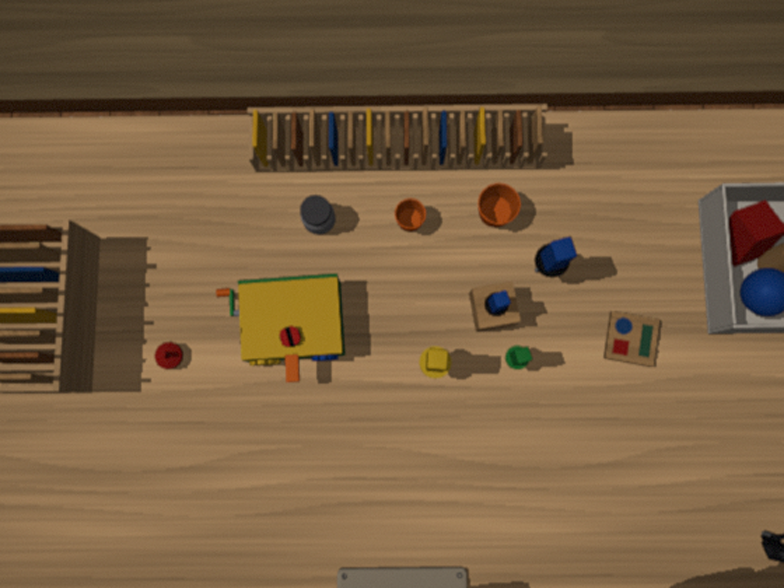

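View pics/scene.png

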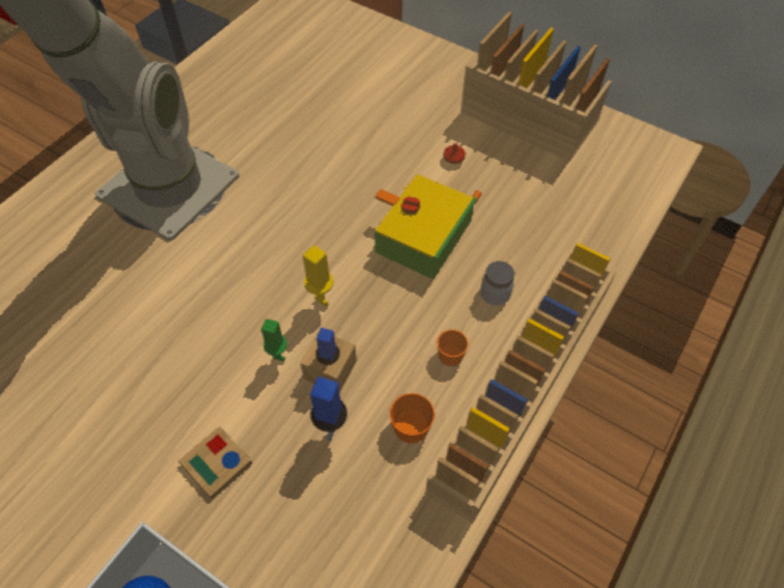

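The overview shows these candidates (native top-view pixels, then scene). The small blue driver in the stand is at (355,214)/(232,247). The larger blue one, standing free, is at (400,180)/(233,288). The yellow one is at (311,257) and the green one at (370,254). I choose the small blue driver in the stand. Next I take a crop to check it and measure.

```bash
python3 - <<'E'
from h import *
import pickle
a,b=pickle.load(open("c0.pkl","rb"))
ims=[]
for c,box in((a,(325,160,425,235)),(b,(200,220,300,295)),(a,(150,185,265,285))):
    im=c["color"][box[1]:box[3],box[0]:box[2],::-1]; ims.append(cv2.resize(im,(400,300),interpolation=cv2.INTER_CUBIC))
cv2.imwrite("pics/crop.png",np.vstack([np.hstack(ims[:2]),np.hstack([ims[2],ims[2]*0])]))
def comps(c,lo,hi,box,mn=8):
    h=cv2.cvtColor(c["color"],cv2.COLOR_RGB2HSV); m=cv2.inRange(h,lo,hi); k=np.zeros_like(m);k[box[1]:box[3],box[0]:box[2]]=255; m&=k
    n,l,s,ce=cv2.connectedComponentsWithStats(m)
    r=[]
    for i in range(1,n):
        if s[i,4]>=mn:
            pts=np.argwhere(l==i)[:,::-1].astype(np.float32); r.append((s[i],ce[i],cv2.minAreaRect(pts),pts))
    return r
for nm,c,lo,hi,box in(("blue top",a,(105,100,50),(130,255,255),(330,160,420,235)),("blue scn",b,(105,100,50),(130,255,255),(200,220,260,310)),
  ("yellow lid",a,(22,120,60),(32,255,255),(165,190,250,262)),("orange",a,(5,170,120),(17,255,255),(150,200,250,280)),("red",a,(0,170,60),(4,255,255),(190,225,225,255)),("redscn",b,(0,170,60),(4,255,255),(270,130,310,160)),("orange scn",b,(5,170,120),(17,255,255),(260,125,350,160))):
    for s,ce,r,p in comps(c,lo,hi,box):
        print(nm,s,ce.round(1),np.round(r[0],1),np.round(r[1],1),round(r[2],1),np.round(cv2.boxPoints(r),1).tolist())
    if nm=="yellow lid":
        s,ce,r,p=max(comps(c,lo,hi,box),key=lambda q:q[0][4])
        for q in cv2.boxPoints(r): print(ray(a,*q,.074+.0).round(4))
E
```

```text
blue top [386 170  26  23 357] [398.2 180.2] [397.8 180.1] [16.1 25.5] 63.4 [[382.79998779296875, 178.60000610351562], [405.6000061035156, 167.1999969482422], [412.79998779296875, 181.60000610351562], [390.0, 193.0]]
blue top [349 208  15  15 148] [356.  214.6] [355.9 214.3] [11.  14.2] 66.8 [[347.20001220703125, 212.10000610351562], [360.20001220703125, 206.5], [364.6000061035156, 216.60000610351562], [351.5, 222.1999969482422]]
blue scn [227 235  11  10  88] [232.1 239.6] [232.1 239.5] [10.2  8.7] 14.0 [[226.10000610351562, 242.5], [228.1999969482422, 234.10000610351562], [238.10000610351562, 236.5], [236.0, 245.0]]
blue scn [222 269  21  34 526] [232.3 285.5] [232.2 285.6] [34.1 19.2] 81.3 [[220.1999969482422, 270.20001220703125], [239.10000610351562, 267.29998779296875], [244.3000030517578, 301.0], [225.39999389648438, 303.8999938964844]]
yellow lid [ 170  198   75   62 3739] [206.8 226.9] [206.8 229. ] [58.5 72.4] 86.2 [[168.6999969482422, 202.1999969482422], [241.0, 197.39999389648438], [244.89999389648438, 255.8000030517578], [172.60000610351562, 260.6000061035156]]
[0.6222 0.
[... 1224 characters left out ...]
 140.3000030517578], [281.8999938964844, 146.8000030517578]]
orange scn [338 136   6   6  23] [340.6 138.4] [340.5 138.5] [4.  4.9] 26.6 [[337.6000061035156, 139.8000030517578], [339.79998779296875, 135.39999389648438], [343.3999938964844, 137.1999969482422], [341.20001220703125, 141.60000610351562]]
orange scn [288 140  12   6  38] [293.9 142.2] [293.8 142.1] [11.4  3.8] 10.3 [[287.79998779296875, 143.0], [288.5, 139.1999969482422], [299.70001220703125, 141.1999969482422], [299.0, 145.0]]
orange scn [287 145  12   5  36] [291.9 147.4] [292.3 147.6] [11.4  3.3] 12.5 [[286.29998779296875, 148.0], [287.0, 144.8000030517578], [298.20001220703125, 147.3000030517578], [297.5, 150.39999389648438]]
```

View pics/crop.png

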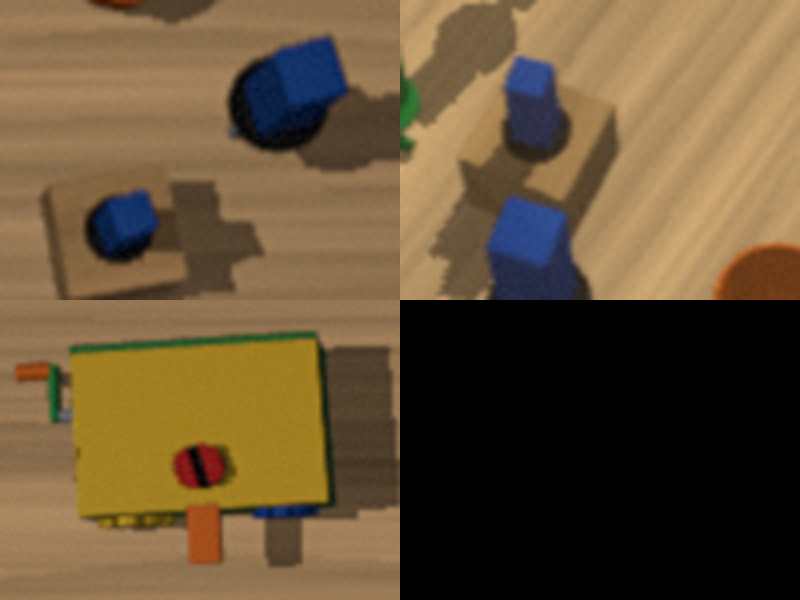

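The crop confirms it. The small blue driver's collar rests on the stand (collar around (355,217), top face around (359,213)), and the larger blue one stands free. The screw slot is dark and tilted, around (206.5,240). Now I work out positions.

```bash
cat > m.py <<'E'
from h import *
def pts(c,lo,hi,box,big=True):
    S=4; im=cv2.resize(c["color"][box[1]:box[3],box[0]:box[2]],None,fx=S,fy=S,interpolation=cv2.INTER_CUBIC)
    m=cv2.inRange(cv2.cvtColor(im,cv2.COLOR_RGB2HSV),lo,hi); n,l,s,ce=cv2.connectedComponentsWithStats(m)
    if big: m=(l==1+np.argmax(s[1:,4])).astype(np.uint8)
    p=np.argwhere(m>0)[:,::-1].astype(float)
    return (p+.5)/S-.5+np.array(box[:2])
def world(c,p,z): return np.array([ray(c,*q,z)[:2] for q in p])
def rect(w): 
    r=cv2.minAreaRect((w*1000).astype(np.float32)); return np.round(r[0],1),np.round(r[1],1),round(r[2],1)
E
python3 - <<'E'
from m import *
import pickle
a,b=pickle.load(open("c0.pkl","rb"))
h=cv2.cvtColor(a["color"],cv2.COLOR_RGB2HSV); print(h[206:224,347:366,2])
hb=cv2.cvtColor(b["color"],cv2.COLOR_RGB2HSV); print(hb[232:248,224:242,2])
for v in(95,105,115):
    for n,c,box in(("t",a,(344,200,368,226)),("s",b,(222,230,244,262))):
        try:
            w=world(c,pts(c,(105,100,v),(130,255,255),box),.138); print("drv",n,v,rect(w),(w.mean(0)*1000).round(1))
        except Exception as e: print(n,v,e)
for v in(100,130):
    p=pts(a,(22,120,v),(32,255,255),(160,190,252,258)); w=world(a,p,.078); print("lid",rect(w))
    q=w[:,0]; # edges
w=world(a,p,.078); hull=cv2.convexHull((w*1000).astype(np.float32)); print(cv2.approxPolyDP(hull,8,True).reshape(-1,2).round(1).tolist())
r=pts(a,(0,170,60),(5,255,255),(192,225,220,255),False); k=pts(a,(0,0,0),(180,255,45),(198,232,215,250)); 
w=world(a,np.vstack([r]),.09); print("screw",cv2.minEnclosingCircle((w*1000).astype(np.float32)),w.mean(0)); wk=world(a,k,.09);print("slot",rect(wk),wk.mean(0))
w=world(a,pts(a,(5,170,100),(17,255,255),(200,250,218,276)),.08); print("tab",rect(w))
w=world(b,pts(b,(0,170,60),(9,255,255),(284,136,304,154),False),.09); print("screw scn",cv2.minEnclosingCircle((w*1000).astype(np.float32)))
w=world(b,pts(b,(5,170,100),(17,255,255),(266,132,286,150)),.08); print("tab scn",rect(w))
# stand top
for s in(70,90):
    w=world(a,pts(a,(8,50,s),(24,150,255),(334,200,372,238)),.066); print("stand",rect(w))
E
```

```text
[[131 134 133 133 134 133 132 128 130 133 131 127 124 126 131 132 133 131
  131]
 [132 133 130 131 132 132 131 128 128 131 121 101  93  91  99 124 129 132
  129]
 [131 133 132 128 125 113 100  99  94  93  87  89  93 105  87  97 126 131
  128]
 [135 134 125 103  82  63  66  86  88  98 105 102 103 104  95  81 125 130
  128]
 [133 125  98  61  50  86  98 103 104 104 107 103 103 104 102  79 117 131
  130]
 [120  93  55  36  65  99 108 106 107 105 107 104 105 101 103  90  93 123
  121]
 [ 88  49  29  53  71  87 107 106 108 107 104 105 104 107 105  98  64  91
   91]
 [ 55  22  49  65  71  81 104 108 107 107 107 104 105 105 106 104  79  62
   69]
 [ 29  32  62  71  70  74  97 108 108 109 105 107 104 105 105 107  94  55
   69]
 [ 19  32  66  71  70  69  88 106 109 107 105 109 104 105 107 109 100  69
   72]
 [ 11  26  51  69  69  69  80 104 110 108 106 108 106 110 104 100  94  61
   67]
 [ 11  16  42  68  69  65  76 100 108 111 107 107 100  94  89  82  67  62
   74]
 [ 16  13  36  66  69  66  70  85 101 105  98  91  82  66  62  46  45  71
   74]
 [ 25  18  25  49  71  72  70  74  86  78  70  
[... 2029 characters left out ...]
 array([142.3, 179.5]), 3.7)
lid (array([558.1, 195.3]), array([136.4, 178.4]), 3.8)
[[630.2000122070312, 111.30000305175781], [618.5999755859375, 287.8999938964844], [487.0, 278.1000061035156], [495.79998779296875, 103.5999984741211]]
screw ((524.322998046875, 191.38316345214844), 18.153154373168945) [0.52393958 0.19097295]
slot (array([522.9, 192.4]), array([33.3,  5.7]), 17.5) [0.52290261 0.19239218]
tab (array([469.2, 189.7]), array([48.4, 24.5]), 2.7)
screw scn ((525.84375, 190.35955810546875), 19.508312225341797)
tab scn (array([469.9, 187.6]), array([47.8, 27.5]), 3.3)
stand (array([ 577.2, -172.9]), array([95.9, 97.7]), 88.6)
stand (array([ 577.2, -172.9]), array([95.9, 97.7]), 88.6)
```

Emit:
{"api": "jog_arm", "payload": {
  "dr": [
    [0,0,0.6],
    [0,0,0],
    [0,0,0],
    [0,0,0],
    [0,0,0],
    [0,0,0],
    [0,0,0],
    [0,0,0],
    [0,0,0],
    [0,0,0]
  ],
  "translation": [
    [0,0,-0.8],
    [0.95,-0.55,0],
    [0.95,-0.55,0],
    [0.95,-0.55,0],
    [0.95,-0.55,0],
    [0.95,-0.55,0],
    [0.95,-0.55,0],
    [0.95,-0.55,0],
    [0.95,-0.55,0],
    [0.95,-0.55,0]
  ],
  "jaw": [0.6,0.6,0.6,0.6,0.6,0.6,0.6,0.6,0.6,0.6],
  "squeeze": 60
}}

```text
clock: 1.1
position: [0.3837, -0.4007, 0.251]
ee_rot: [0.988, 0.157, -0.0, -0.0]
ft_force: [-0.5, -0.3, 0.9]
grip_width: 0.599
grasp_force: 0.0
```

Emit:
{"api": "jog_arm", "payload": {
  "dr": [
    [0,0,0],
    [0,0,0],
    [0,0,0],
    [0,0,0],
    [0,0,0],
    [0,0,0],
    [0,0,0],
    [0,0,0],
    [0,0,0],
    [0,0,0]
  ],
  "translation": [
    [0.95,-0.55,0],
    [0.95,-0.55,0],
    [0.95,-0.55,0],
    [0.95,-0.55,0],
    [0.95,-0.55,0],
    [0.95,-0.55,0],
    [0.95,-0.55,0],
    [0.95,-0.55,0],
    [0.95,-0.55,0],
    [0.95,-0.6,0]
  ],
  "jaw": [0.6,0.6,0.6,0.6,0.6,0.6,0.6,0.6,0.6,0.6]
}}

```text
clock: 2.1
position: [0.5665, -0.1956, 0.2509]
ee_rot: [0.988, 0.157, -0.0, -0.0]
ft_force: [0.3, -0.6, 1.0]
grip_width: 0.602
grasp_force: 0.0
```

```bash
cat >> h.py <<'E'
def go(tgt,yaw=None):
    "remaining move in tool axes, units of 25 mm / turn rotvec units of 4 deg; yaw = wanted tool x heading, deg"
    o=manip.get_obs(); Rt=Ro.from_quat(o["ee_rot"]); x=Rt.as_matrix()[:,0]
    print("pos",o["position"].round(4),"yaw",round(np.degrees(np.arctan2(x[1],x[0])),2),"tilt",round(np.degrees(np.arccos(-Rt.as_matrix()[2,2])),2),"F",o["ft_force"].round(1),"M",o["torque"].round(2),"w",round(o["grip_width"],3),"g",round(o["grasp_force"],1),"t",o["clock"],"j7",o["joint_pos"][6].round(2))
    if yaw is None: y=np.arctan2(x[1],x[0])
    else: y=np.radians(yaw)
    T=Ro.from_matrix(np.array([[np.cos(y),np.sin(y),0],[np.sin(y),-np.cos(y),0],[0,0,-1]]))
    dv=np.array(tgt)-o["position"]
    print("now axes",(Rt.inv().apply(dv)/.025).round(3),"target axes",(T.inv().apply(dv)/.025).round(3),"turn",(np.degrees((Rt.inv()*T).as_rotvec())/4).round(3))
E
python3 -c "
from h import *
go([.5815,-.176,.093],18)"
```

```text
pos [ 0.5665 -0.1956  0.2509] yaw 18.02 tilt 0.04 F [ 0.3 -0.6  1. ] M [-0.01 -0.   -0.01] w 0.602 g 0.0 t 2.1 j7 -1.08
now axes [ 0.816 -0.557  6.316] target axes [ 0.812 -0.559  6.316] turn [-0.004  0.008  0.006]
```

Emit:
{"api": "jog_arm", "payload": {
  "dr": [
    [0,0,0],
    [0,0,0],
    [0,0,0],
    [0,0,0],
    [0,0,0],
    [0,0,0],
    [0,0,0],
    [0,0,0],
    [0,0,0],
    [0,0,0]
  ],
  "translation": [
    [0.82,-0.56,0],
    [0,0,1],
    [0,0,1],
    [0,0,1],
    [0,0,1],
    [0,0,1],
    [0,0,0.8],
    [0,0,0.5],
    [0,0,0],
    [0,0,0]
  ],
  "jaw": [0.6,0.6,0.6,0.6,0.6,0.6,0.6,0.6,0.6,0.6]
}}

```text
clock: 3.1
position: [0.5816, -0.1767, 0.0944]
ee_rot: [0.988, 0.157, 0.0, 0.0]
ft_force: [0.2, -0.8, 0.8]
grip_width: 0.6
grasp_force: 0.0
```

Emit:
{"api": "jog_arm", "payload": {
  "dr": [
    [0,0,0],
    [0,0,0],
    [0,0,0],
    [0,0,0],
    [0,0,0],
    [0,0,0],
    [0,0,0],
    [0,0,0]
  ],
  "translation": [
    [0,0,0],
    [0,0,0],
    [0,0,0],
    [0,0,0],
    [0,0,0],
    [0,0,0],
    [0,0,0],
    [0,0,0]
  ],
  "jaw": [0,0,0,0,0,0,0,0]
}}

```text
clock: 3.9
position: [0.582, -0.1768, 0.0951]
ee_rot: [0.988, 0.157, 0.001, 0.001]
ft_force: [0.1, -0.4, 6.3]
grip_width: 0.297
grasp_force: 59.4
```

```bash
python3 -c "
from h import *
go([.5815,-.176,.093],18)
c=cam('scene'); save(c,'pics/grasp.png',(180,170,320,300),5)"
```

```text
pos [ 0.582  -0.1768  0.0951] yaw 18.04 tilt 0.13 F [ 0.1 -0.4  6.3] M [0.05 0.13 0.02] w 0.297 g 59.4 t 3.9 j7 -1.16
now axes [-0.011 -0.038  0.085] target axes [-0.01  -0.038  0.086] turn [ 0.02  -0.025  0.01 ]
```

View pics/grasp.png

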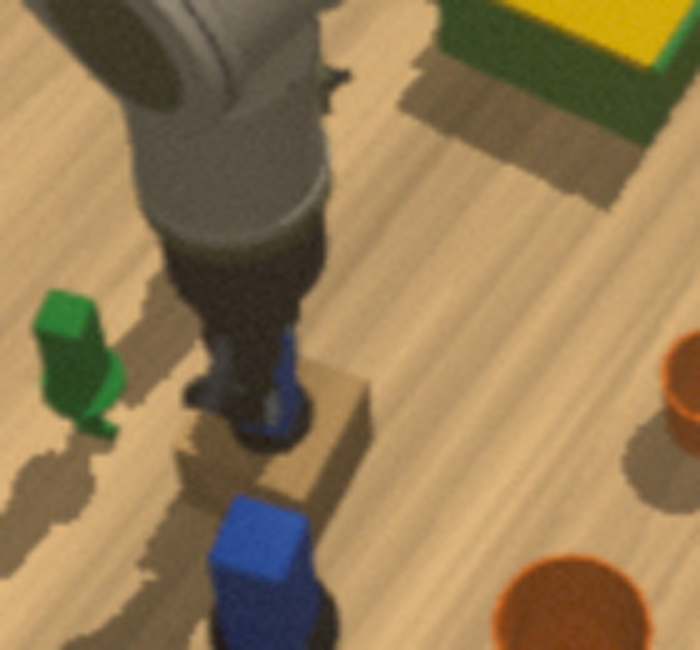

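Grasped: the fingers sit on the blue handle at about (262,390) in the crop. Next I lift and look at the blade.

Emit:
{"api": "jog_arm", "payload": {
  "dr": [
    [0,0,0],
    [0,0,0],
    [0,0,0],
    [0,0,0],
    [0,0,0],
    [0,0,0],
    [0,0,0]
  ],
  "translation": [
    [0,0,-0.4],
    [0,0,-0.9],
    [0,0,-0.9],
    [0,0,-0.9],
    [0,0,-0.9],
    [0,0,-0.9],
    [0,0,0]
  ],
  "jaw": [0,0,0,0,0,0,0]
}}

```text
clock: 4.65
position: [0.5826, -0.1768, 0.2202]
ee_rot: [0.988, 0.157, 0.002, 0.001]
ft_force: [0.1, 0.2, -0.6]
grip_width: 0.295
grasp_force: 58.9
```

```bash
python3 -c "
from h import *
go([.525,.191,.215],18)
c=cam('scene'); import pickle; pickle.dump(c,open('c1.pkl','wb'))
p=manip.get_obs()['position']-[0,0,.087]; q=proj(c,p); print(q)
x,y=q.astype(int); save(c,'pics/blade.png',(x-40,y-35,x+40,y+25),8)
for k in(18,108):
  d=np.array([np.cos(np.radians(k)),np.sin(np.radians(k)),0])*.0115; print(k,[(proj(c,p+s*d)-[x-40,y-35])*8 for s in(-1,1)])"
```

```text
pos [ 0.5826 -0.1768  0.2202] yaw 18.05 tilt 0.31 F [ 0.1  0.2 -0.6] M [-0.03 -0.07 -0.01] w 0.295 g 58.9 t 4.65 j7 -1.13
now axes [  2.366 -14.703   0.171] target axes [  2.356 -14.705   0.207] turn [ 0.044 -0.062  0.011]
[231.90322645 240.39320634]
18 [array([291.46520094, 274.41717133]), array([363.07773743, 291.89641845])]
108 [array([315.27049936, 314.95752403]), array([339.06036427, 251.65510647])]
```

View pics/blade.png

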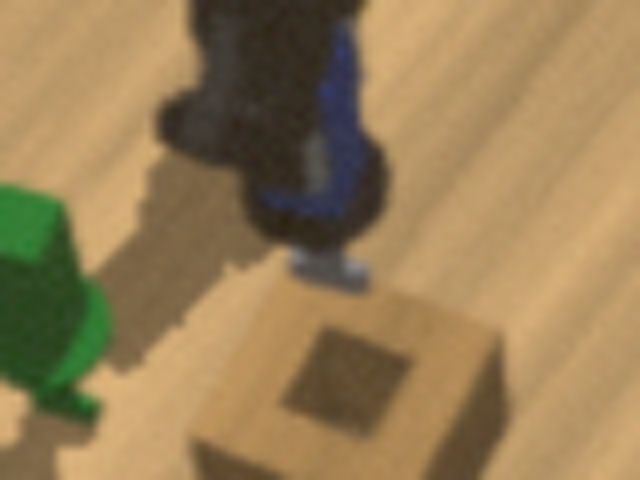

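The blade's wide direction in the crop runs (291,262) to (368,282), which is along tool x (yaw 18°). The empty stand hole is centred around (347,381). Next I move above the screw.

Emit:
{"api": "jog_arm", "payload": {
  "dr": [
    [0.04,-0.06,0],
    [0,0,0],
    [0,0,0],
    [0,0,0],
    [0,0,0],
    [0,0,0],
    [0,0,0],
    [0,0,0],
    [0,0,0],
    [0,0,0]
  ],
  "translation": [
    [0.15,-0.95,0],
    [0.15,-0.95,0],
    [0.15,-0.95,0],
    [0.15,-0.95,0],
    [0.15,-0.95,0],
    [0.15,-0.95,0],
    [0.15,-0.95,0],
    [0.15,-0.95,0],
    [0.15,-0.95,0],
    [0.15,-0.95,0]
  ],
  "jaw": [0,0,0,0,0,0,0,0,0,0]
}}

```text
clock: 5.7
position: [0.5424, 0.0616, 0.2156]
ee_rot: [0.988, 0.157, -0.003, -0.001]
ft_force: [0.5, -0.2, -2.1]
grip_width: 0.298
grasp_force: 59.0
```

Emit:
{"api": "jog_arm", "payload": {
  "dr": [
    [0,0,0],
    [0,0,0],
    [0,0,0],
    [0,0,0],
    [0,0,0],
    [0,0,0],
    [0,0,0],
    [0,0,0]
  ],
  "translation": [
    [0.15,-0.95,0],
    [0.15,-0.95,0],
    [0.15,-0.95,0],
    [0.15,-0.95,0],
    [0.15,-0.95,0],
    [0.1,-0.45,0],
    [0,0,0.6],
    [0,0,0]
  ],
  "jaw": [0,0,0,0,0,0,0,0]
}}

```text
clock: 6.5
position: [0.5224, 0.1892, 0.1991]
ee_rot: [0.988, 0.156, -0.004, -0.0]
ft_force: [-0.1, -0.8, -1.3]
grip_width: 0.294
grasp_force: 59.0
```

```bash
python3 -c "
from h import *
import pickle
c1=pickle.load(open('c1.pkl','rb')); print('hole',ray(c1,191+346.5/8-.5+.0,205+381/8-.5,.066))
go([.525,.191,.2],17.5)
c=cam('scene')
p=manip.get_obs()['position']-[0,0,.087]; q=proj(c,p); s=proj(c,[.525,.191,.09]);print(q,s)
x,y=s.astype(int); save(c,'pics/slot.png',(x-40,y-35,x+40,y+25),8)
print([(v-[x-40,y-35]+.5)*8 for v in(q,s)])"
```

```text
hole [ 0.58038591 -0.17486987  0.066     ]
pos [0.5224 0.1892 0.1991] yaw 18.0 tilt 0.49 F [-0.1 -0.8 -1.3] M [-0.05 -0.03 -0.03] w 0.294 g 59.0 t 6.5 j7 -1.8
now axes [ 0.122 -0.035 -0.038] target axes [ 0.122 -0.036 -0.037] turn [-0.03   0.118  0.125]
[291.85348608 140.27768654] [292.67196266 145.43175622]
[array([322.82788868, 246.22149236]), array([329.37570125, 287.45404975])]
```

View pics/slot.png

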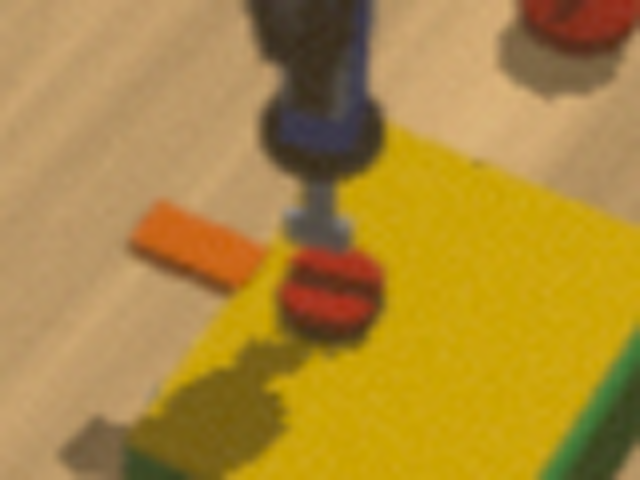

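The blade hangs with its tip around (318,243) in the crop, just above and parallel to the slot in the red head at (331,285). The remaining offset is about 4 mm along the slot. I correct that and lower in two stages.

Emit:
{"api": "jog_arm", "payload": {
  "dr": [
    [-0.03,0.12,0.12],
    [0,0,0],
    [0,0,0],
    [0,0,0],
    [0,0,0],
    [0,0,0]
  ],
  "translation": [
    [0.15,-0.05,0],
    [0,0,0],
    [0,0,0.4],
    [0,0,0.4],
    [0,0,0.15],
    [0,0,0]
  ],
  "jaw": [0,0,0,0,0,0]
}}

```text
clock: 7.15
position: [0.526, 0.1931, 0.1772]
ee_rot: [0.988, 0.153, 0.001, -0.001]
ft_force: [-0.2, 1.0, -0.3]
grip_width: 0.297
grasp_force: 59.0
```

```bash
python3 -c "
from h import *
go([.525,.191,.171],17.5)
"
```

```text
pos [0.526  0.1931 0.1772] yaw 17.57 tilt 0.14 F [-0.2  1.  -0.3] M [-0.04 -0.01  0.  ] w 0.297 g 59.0 t 7.15 j7 -1.83
now axes [-0.063  0.069  0.246] target axes [-0.062  0.069  0.246] turn [-0.01  -0.035  0.016]
```

Emit:
{"api": "jog_arm", "payload": {
  "dr": [
    [0,0,0],
    [0,0,0],
    [0,0,0],
    [0,0,0]
  ],
  "translation": [
    [-0.03,0.05,0],
    [0,0,0.12],
    [0,0,0.1],
    [0,0,0]
  ],
  "jaw": [0,0,0,0]
}}

```text
clock: 7.55
position: [0.5263, 0.192, 0.1728]
ee_rot: [0.988, 0.153, 0.002, -0.001]
ft_force: [-0.8, -1.0, 1.4]
grip_width: 0.293
grasp_force: 59.1
```

```bash
python3 -c "
from h import *
go([.525,.191,.171],17.5)
"
```

```text
pos [0.5263 0.192  0.1728] yaw 17.56 tilt 0.26 F [-0.8 -1.   1.4] M [-0.1  -0.03  0.06] w 0.293 g 59.1 t 7.55 j7 -1.83
now axes [-0.061  0.023  0.071] target axes [-0.061  0.023  0.071] turn [-0.008 -0.065  0.014]
```

Emit:
{"api": "jog_arm", "payload": {
  "dr": [
    [0,0,0],
    [0,0,0],
    [0,0,-1],
    [0,0,-1],
    [0,0,-1],
    [0,0,-1],
    [0,0,0]
  ],
  "translation": [
    [-0.03,0,0.08],
    [0,0,0],
    [0,0,0],
    [0,0,0],
    [0,0,0],
    [0,0,0],
    [0,0,0]
  ],
  "jaw": [0,0,0,0,0,0,0],
  "squeeze": 90
}}

```text
clock: 8.25
position: [0.5249, 0.1928, 0.1706]
ee_rot: [0.957, 0.29, 0.002, -0.001]
ft_force: [-1.4, 4.1, -0.1]
grip_width: 0.297
grasp_force: 89.4
```

```bash
python3 -c "
from h import *
go([.525,.191,.171],94)
"
```

```text
pos [0.5249 0.1928 0.1706] yaw 33.68 tilt 0.25 F [-1.4  4.1 -0.1] M [ 1.11  0.39 -0.07] w 0.297 g 89.4 t 8.25 j7 -1.56
now axes [-0.035  0.062 -0.017] target axes [-0.071  0.    -0.016] turn [  0.02   -0.061 -15.081]
```

Emit:
{"api": "jog_arm", "payload": {
  "dr": [
    [0,0,-1],
    [0,0,-1],
    [0,0,-1],
    [0,0,-1],
    [0,0,-1],
    [0,0,-1],
    [0,0,-1],
    [0,0,0]
  ],
  "translation": [
    [0,0,0],
    [0,0,0],
    [0,0,0],
    [0,0,0],
    [0,0,0],
    [0,0,0],
    [0,0,0],
    [0,0,0]
  ],
  "jaw": [0,0,0,0,0,0,0,0]
}}

```text
clock: 9.05
position: [0.5249, 0.1928, 0.1706]
ee_rot: [0.859, 0.512, 0.002, -0.001]
ft_force: [-2.1, 5.2, -0.0]
grip_width: 0.293
grasp_force: 89.4
```

Emit:
{"api": "jog_arm", "payload": {
  "dr": [
    [0,0,-1],
    [0,0,-1],
    [0,0,-1],
    [0,0,-1],
    [0,0,-1],
    [0,0,-1],
    [0,0,0],
    [0,0,0]
  ],
  "translation": [
    [0,0,0],
    [0,0,0],
    [0,0,0],
    [0,0,0],
    [0,0,0],
    [0,0,0],
    [0,0,0],
    [0,0,0]
  ],
  "jaw": [0,0,0,0,0,0,0,0]
}}

```text
clock: 9.85
position: [0.525, 0.1919, 0.1705]
ee_rot: [0.735, 0.678, 0.002, 0.0]
ft_force: [-2.9, 2.8, -0.7]
grip_width: 0.297
grasp_force: 89.4
```

```bash
python3 -c "
from h import *
go([.525,.191,.171],94)
"
```

```text
pos [0.525  0.1919 0.1705] yaw 85.35 tilt 0.19 F [-2.9  2.8 -0.7] M [ 0.73  1.01 -0.04] w 0.297 g 89.4 t 9.85 j7 -0.7
now axes [-0.035  0.003 -0.02 ] target axes [-0.035 -0.002 -0.02 ] turn [ 0.04  -0.027 -2.162]
```

Emit:
{"api": "jog_arm", "payload": {
  "dr": [
    [0,0,-1],
    [0,0,-1],
    [0,0,-1],
    [0,0,-1],
    [0,0,0],
    [0,0,0]
  ],
  "translation": [
    [0,0,0],
    [0,0,0],
    [0,0,0],
    [0,0,0],
    [0,0,0],
    [0,0,0]
  ],
  "jaw": [0,0,0,0,0,0]
}}

```text
clock: 10.45
position: [0.5252, 0.1915, 0.1705]
ee_rot: [0.634, 0.773, 0.002, 0.001]
ft_force: [-2.6, 2.1, -1.6]
grip_width: 0.292
grasp_force: 89.4
```

```bash
python3 -c "
from h import *
go([.525,.191,.171],104)
"
```

```text
pos [0.5252 0.1915 0.1705] yaw 101.34 tilt 0.2 F [-2.6  2.1 -1.6] M [ 0.44  1.04 -0.04] w 0.292 g 89.4 t 10.45 j7 -0.43
now axes [-0.016 -0.013 -0.019] target axes [-0.016 -0.014 -0.019] turn [ 0.049 -0.01  -0.665]
```

Not at the stop yet: the moment is still just friction. I continue in small steps.

Emit:
{"api": "jog_arm", "payload": {
  "dr": [
    [0,0,-0.7],
    [0,0,-0.7],
    [0,0,0],
    [0,0,0]
  ],
  "translation": [
    [0,0,0],
    [0,0,0],
    [0,0,0],
    [0,0,0]
  ],
  "jaw": [0,0,0,0]
}}

```text
clock: 10.85
position: [0.5251, 0.1914, 0.1705]
ee_rot: [0.595, 0.804, 0.001, 0.001]
ft_force: [-5.7, -0.2, -0.1]
grip_width: 0.296
grasp_force: 89.4
```

```bash
python3 -c "
from h import *
go([.525,.191,.171],104)
c=cam('scene'); s=proj(c,[.525,.191,.09])
x,y=s.astype(int); save(c,'pics/turned.png',(x-40,y-35,x+40,y+25),8)
"
```

```text
pos [0.5251 0.1914 0.1705] yaw 106.98 tilt 0.18 F [-5.7 -0.2 -0.1] M [ 0.18  1.58 -0.1 ] w 0.296 g 89.4 t 10.85 j7 -0.34
now axes [-0.015 -0.01  -0.019] target axes [-0.016 -0.009 -0.019] turn [ 0.045 -0.005  0.744]
```

View pics/turned.png

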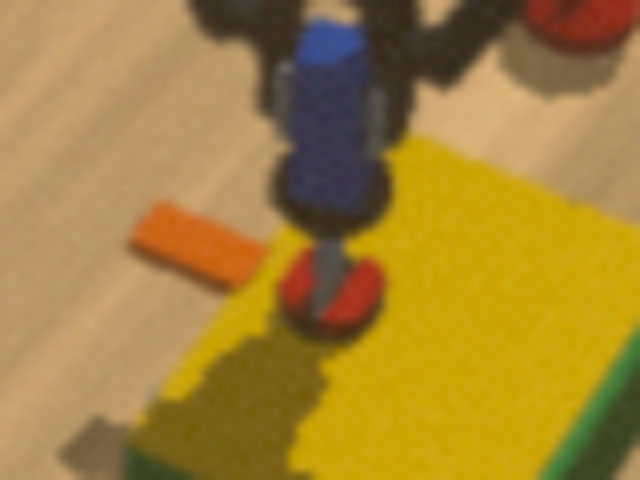

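The blade sits in the slot (around (332,285)). The slot now runs across the lid and the moment is rising, so the screw is at its stop. I give a small nudge, ease back and lift.

Emit:
{"api": "jog_arm", "payload": {
  "dr": [
    [0,0,-0.6],
    [0,0,0],
    [0,0,0],
    [0,0,1],
    [0,0,1],
    [0,0,0],
    [0,0,0],
    [0,0,0],
    [0,0,0]
  ],
  "translation": [
    [0,0,0],
    [0,0,0],
    [0,0,0],
    [0,0,0],
    [0,0,0],
    [0,0,-0.4],
    [0,0,-0.6],
    [0,0,-0.9],
    [0,0,0]
  ],
  "jaw": [0,0,0,0,0,0,0,0,0]
}}

```text
clock: 11.8
position: [0.5273, 0.1924, 0.2227]
ee_rot: [0.632, 0.775, 0.005, 0.003]
ft_force: [1.1, 0.1, -0.4]
grip_width: 0.293
grasp_force: 89.5
```

```bash
python3 -c "
from m import *
go([.581,-.1755,.218],18)
c=cam('top')
k=pts(c,(0,0,0),(180,255,45),(198,232,215,250)); w=world(c,k,.09); print('slot?',rect(w))
c=cam('scene'); s=proj(c,[.525,.191,.09]);x,y=s.astype(int); save(c,'pics/after.png',(x-40,y-45,x+40,y+15),8)
p=manip.get_obs()['position']-[0,0,.087];print((proj(c,p)-[x-40,y-45]+.5)*8)
"
```

```text
pos [0.5273 0.1924 0.2227] yaw 101.59 tilt 0.62 F [ 1.1  0.1 -0.4] M [0.01 0.02 0.04] w 0.293 g 89.5 t 11.8 j7 -0.4
now axes [-14.847  -0.855   0.161] target axes [-2.505 14.659  0.187] turn [ 0.114 -0.127 20.897]Traceback (most recent call last):
  File "<string>", line 5, in <module>
    k=pts(c,(0,0,0),(180,255,45),(198,232,215,250)); w=world(c,k,.09); print('slot?',rect(w))
  File "m.py", line 5, in pts
    if big: m=(l==1+np.argmax(s[1:,4])).astype(np.uint8)
                    ~~~~~~~~~^^^^^^^^^
    return _wrapfunc(a, 'argmax', axis=axis, out=out, **kwds)
    return bound(*args, **kwds)
ValueError: attempt to get argmax of an empty sequence
```

```bash
python3 -c "
from m import *
c=cam('scene')
k=pts(c,(0,150,0),(180,255,85),(286,138,300,152)); 
im=cv2.cvtColor(c['color'],cv2.COLOR_RGB2HSV)[139:154,284:302]
print(im[:,:,2]); 
r=pts(c,(0,170,100),(9,255,255),(284,136,304,154),False); w=world(c,r,.09); ce=cv2.minEnclosingCircle((w*1000).astype(np.float32)); print(ce)
# slot heading: dark pixels inside the head disc
P=np.array([(u,v) for u in np.arange(284,302,.25) for v in np.arange(136,154,.25)]); W=world(c,P,.09)
V=cv2.remap(c['color'][:,:,0].astype(np.float32),P[:,0].astype(np.float32).reshape(-1,1),P[:,1].astype(np.float32).reshape(-1,1),1).ravel()
i=np.hypot(*(W-np.array(ce[0])/1000).T)<.014; q=W[i]; v=V[i]; d=np.clip(np.percentile(v,60)-v,0,None)
m=(q*d[:,None]).sum(0)/d.sum(); C=((q-m)*d[:,None]).T@(q-m); l,e=np.linalg.eigh(C); print('slot heading',np.degrees(np.arctan2(e[1,1],e[0,1])),l)
"
```

```text
[[196 197 199 202 204 202 202 198 196 194 197 199 200 204 202 203 203 205]
 [201 197 198 203 203 200 199 188 184 184 184 195 201 202 203 201 200 203]
 [202 193 200 203 198 187 176 172 171 167 152 177 195 197 199 204 202 205]
 [193 196 201 200 189 176 170 172 167 144 113 139 158 175 183 193 202 203]
 [192 196 203 193 180 173 170 168 152 115  82  91 136 162 169 181 197 202]
 [197 200 196 183 175 172 168 163 129  89  79 112 153 169 167 167 189 204]
 [201 198 175 168 170 169 160 131  94  77  95 146 168 172 170 160 185 202]
 [205 196 159 152 166 162 138 103  77  82 125 159 170 170 162 141 183 201]
 [202 197 150 129 152 149 118  83  80 114 153 168 170 165 144 127 180 201]
 [203 189 142 108 128 121  95  76 100 147 167 173 168 151 112 115 181 200]
 [199 168 134 104  96  87  75  78 132 155 161 158 155 126  99 146 192 204]
 [202 186 147 107  83  70  69  79 102 114 114 108 102  93 119 178 201 204]
 [197 170 137 122 105  85  71  74  84  92  86  85  84 117 177 202 204 204]
 [204 196 166 146 140 129 104  86  85  84  84  94 121 176 198 205 202 205]
 [202 201 201 192 192 192 153 122 119 121 131 146 179 200 206 205 204 204]]
((526.0879516601562, 191.65359497070312), 18.91828727722168)
slot heading 94.4334351134231 [0.17035886 1.30095238]
```

The slot heading is 94.4°, so the screw is at its stop. I carry the driver back over the stand.

Emit:
{"api": "jog_arm", "payload": {
  "dr": [
    [0.11,-0.13,0],
    [0,0,0],
    [0,0,0],
    [0,0,0],
    [0,0,0],
    [0,0,0],
    [0,0,0],
    [0,0,0],
    [0,0,0],
    [0,0,0]
  ],
  "translation": [
    [-0.98,-0.06,0],
    [-0.98,-0.06,0],
    [-0.98,-0.06,0],
    [-0.98,-0.06,0],
    [-0.98,-0.06,0],
    [-0.98,-0.06,0],
    [-0.98,-0.06,0],
    [-0.98,-0.06,0],
    [-0.98,-0.06,0],
    [-0.98,-0.06,0]
  ],
  "jaw": [0,0,0,0,0,0,0,0,0,0]
}}

```text
clock: 12.9
position: [0.5595, -0.0527, 0.2195]
ee_rot: [0.632, 0.775, -0.004, 0.002]
ft_force: [-0.2, -0.8, -1.4]
grip_width: 0.294
grasp_force: 89.4
```

Emit:
{"api": "jog_arm", "payload": {
  "dr": [
    [0,0,0],
    [0,0,0],
    [0,0,0],
    [0,0,0],
    [0,0,0],
    [0,0,0],
    [0,0,0]
  ],
  "translation": [
    [-0.98,-0.06,0],
    [-0.98,-0.06,0],
    [-0.98,-0.06,0],
    [-0.98,-0.06,0],
    [-0.98,-0.06,0],
    [0,0,0],
    [0,0,0]
  ],
  "jaw": [0,0,0,0,0,0,0]
}}

```text
clock: 13.6
position: [0.5766, -0.1733, 0.2204]
ee_rot: [0.633, 0.774, -0.004, 0.001]
ft_force: [-0.6, 0.2, -0.5]
grip_width: 0.295
grasp_force: 89.4
```

```bash
python3 -c "
from h import *
go([.582,-.175,.097])
c=cam('scene')
p=manip.get_obs()['position']-[0,0,.087]; q=proj(c,p)
s=proj(c,[.581,-.1755,.066]);x,y=s.astype(int); save(c,'pics/overstand.png',(x-40,y-45,x+40,y+15),8)
print([(v-[x-40,y-45]+.5)*8 for v in(q,s)])
"
```

```text
pos [ 0.5766 -0.1733  0.2204] yaw 101.52 tilt 0.49 F [-0.6  0.2 -0.5] M [ 0.04 -0.02  0.  ] w 0.295 g 89.4 t 13.6 j7 0.25
now axes [-0.075  0.219  4.935] target axes [-0.111  0.198  4.935] turn [-0.062  0.106 -0.   ]
[array([309.77135889, 248.16468437]), array([330.88444684, 367.39474489])]
```

View pics/overstand.png

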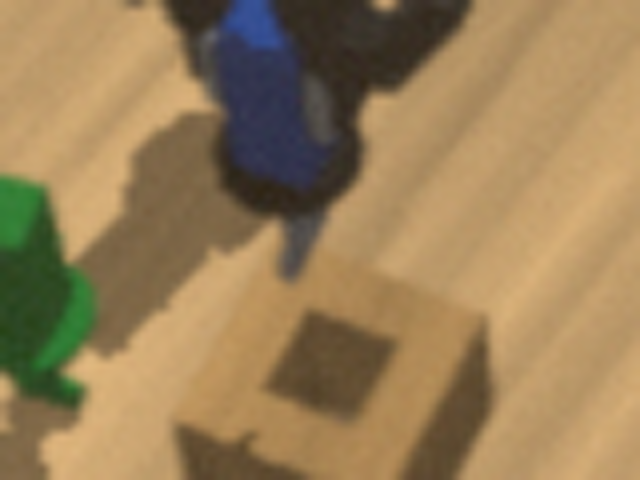

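The hole is centred at (331,366) in the crop, matching my estimate. The blade tip is around (306,248) and needs to go about 6 mm towards tool +y. I correct and lower in two stages.

Emit:
{"api": "jog_arm", "payload": {
  "dr": [
    [-0.06,0.1,0],
    [0,0,0],
    [0,0,0],
    [0,0,0],
    [0,0,0],
    [0,0,0]
  ],
  "translation": [
    [-0.1,0.24,0],
    [0,0,0],
    [0,0,0.9],
    [0,0,0.9],
    [0,0,0.9],
    [0,0,0]
  ],
  "jaw": [0,0,0,0,0,0]
}}

```text
clock: 14.25
position: [0.5817, -0.1735, 0.1506]
ee_rot: [0.632, 0.775, -0.001, -0.002]
ft_force: [-1.0, -0.4, -0.8]
grip_width: 0.291
grasp_force: 89.4
```

```bash
python3 -c "
from h import *
go([.583,-.1745,.097])
"
```

```text
pos [ 0.5817 -0.1735  0.1506] yaw 101.6 tilt 0.23 F [-1.  -0.4 -0.8] M [-0.01  0.03 -0.05] w 0.291 g 89.4 t 14.25 j7 0.23
now axes [-0.054  0.053  2.144] target axes [-0.051  0.045  2.144] turn [-0.053 -0.021  0.   ]
```

Emit:
{"api": "jog_arm", "payload": {
  "dr": [
    [0,0,0],
    [0,0,0],
    [0,0,0],
    [0,0,0],
    [0,0,0]
  ],
  "translation": [
    [-0.05,0.03,0.3],
    [0,0,0.7],
    [0,0,0.7],
    [0,0,0.3],
    [0,0,0]
  ],
  "jaw": [0,0,0,0,0]
}}

```text
clock: 14.75
position: [0.5843, -0.1752, 0.1034]
ee_rot: [0.632, 0.775, -0.0, 0.0]
ft_force: [-0.2, -0.8, -1.6]
grip_width: 0.293
grasp_force: 89.4
```

```bash
python3 -c "
from h import *
go([.583,-.1745,.097])
"
```

```text
pos [ 0.5843 -0.1752  0.1034] yaw 101.57 tilt 0.04 F [-0.2 -0.8 -1.6] M [ 0.04 -0.    0.01] w 0.293 g 89.4 t 14.75 j7 0.21
now axes [ 0.039 -0.045  0.256] target axes [ 0.038 -0.045  0.256] turn [0.003 0.01  0.   ]
```

Emit:
{"api": "jog_arm", "payload": {
  "dr": [
    [0,0,0],
    [0,0,0],
    [0,0,0],
    [0,0,0]
  ],
  "translation": [
    [0,-0.06,0.15],
    [0,0,0.1],
    [0,0,0.06],
    [0,0,0]
  ],
  "jaw": [0,0,0,0]
}}

```text
clock: 15.15
position: [0.5829, -0.1756, 0.0959]
ee_rot: [0.632, 0.775, -0.0, 0.001]
ft_force: [-0.6, 1.0, -0.7]
grip_width: 0.292
grasp_force: 89.4
```

Emit:
{"api": "jog_arm", "payload": {
  "dr": [
    [0,0,0],
    [0,0,0],
    [0,0,0]
  ],
  "translation": [
    [0,0,0.05],
    [0,0,0.05],
    [0,0,0]
  ],
  "jaw": [0,0,0]
}}

```text
clock: 15.45
position: [0.5832, -0.1757, 0.0952]
ee_rot: [0.632, 0.775, -0.0, 0.001]
ft_force: [-6.4, 1.0, 14.8]
grip_width: 0.293
grasp_force: 91.6
```

The collar is seated (15 N). I release and rise straight up.

Emit:
{"api": "jog_arm", "payload": {
  "dr": [
    [0,0,0],
    [0,0,0],
    [0,0,0],
    [0,0,0],
    [0,0,0],
    [0,0,0],
    [0,0,0]
  ],
  "translation": [
    [0,0,-0.05],
    [0,0,0],
    [0,0,0],
    [0,0,0],
    [0,0,0],
    [0,0,0],
    [0,0,0]
  ],
  "jaw": [0.33,0.4,0.5,0.6,0.6,0.6,0.6]
}}

```text
clock: 16.15
position: [0.5828, -0.1756, 0.0945]
ee_rot: [0.632, 0.775, -0.0, 0.001]
ft_force: [-0.7, 0.3, -0.7]
grip_width: 0.6
grasp_force: 0.0
```

Emit:
{"api": "jog_arm", "payload": {
  "dr": [
    [0,0,0],
    [0,0,0],
    [0,0,0],
    [0,0,0],
    [0,0,0],
    [0,0,0],
    [0,0,0]
  ],
  "translation": [
    [0,0,-0.3],
    [0,0,-0.9],
    [0,0,-0.9],
    [0,0,-0.9],
    [0,0,-0.9],
    [0,0,-0.9],
    [0,0,0]
  ],
  "jaw": [0.6,0.6,0.6,0.6,0.6,0.6,0.6]
}}

```text
clock: 16.85
position: [0.5843, -0.1755, 0.2185]
ee_rot: [0.632, 0.775, 0.001, 0.003]
ft_force: [-0.7, -0.4, -1.0]
grip_width: 0.599
grasp_force: 0.0
```

```bash
python3 -c "
from m import *
go([.459,.1875,.21],184)
go([.459,.1875,.21],3.7)
b=cam('scene'); box=(222,230,244,262)
for v in(95,105):
    w=world(b,pts(b,(105,100,v),(130,255,255),box),.138); print('drv top',rect(w))
save(b,'pics/replaced.png',(180,190,280,265),8)
"
```

```text
pos [ 0.5843 -0.1755  0.2185] yaw 101.57 tilt 0.38 F [-0.7 -0.4 -1. ] M [0. 0. 0.] w 0.599 g 0.0 t 16.85 j7 0.26
now axes [15.231 -2.001  0.274] target axes [ 3.988 14.834  0.341] turn [  0.026   0.099 -20.608]
pos [ 0.5843 -0.1755  0.2185] yaw 101.57 tilt 0.38 F [-0.7 -0.4 -1. ] M [0. 0. 0.] w 0.599 g 0.0 t 16.85 j7 0.26
now axes [15.231 -2.001  0.274] target axes [ -4.066 -14.813   0.341] turn [ 0.103 -0.027 24.467]
drv top (array([ 585.6, -177.3]), array([24.7, 24. ]), 12.1)
drv top (array([ 585.1, -176.9]), array([23.8, 23.2]), 12.1)
```

View pics/replaced.png

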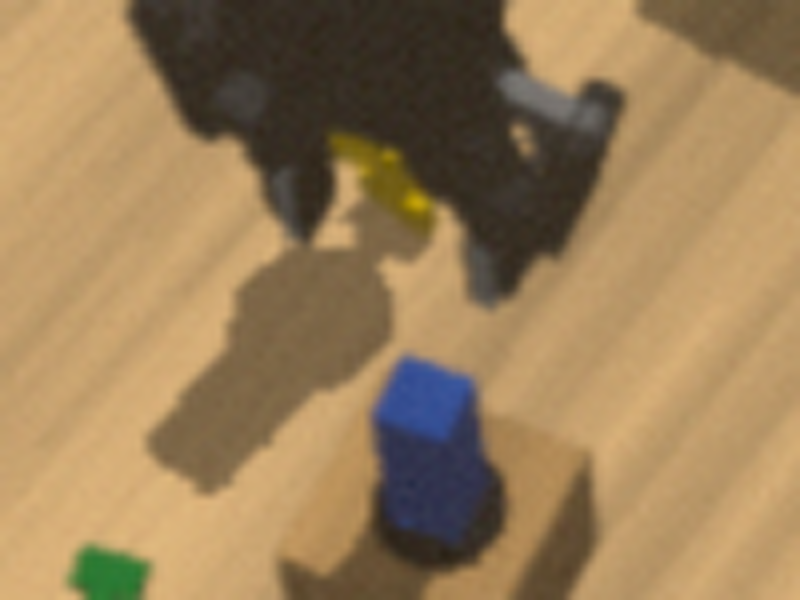

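The driver stands upright in the block, with its top face at (430,395) in the crop and its collar flat on the stand. The screw is unlocked. Next is the tab.

Emit:
{"api": "jog_arm", "payload": {
  "dr": [
    [0.03,0.1,0],
    [0,0,0],
    [0,0,0],
    [0,0,0],
    [0,0,0],
    [0,0,0],
    [0,0,0],
    [0,0,0],
    [0,0,0],
    [0,0,0]
  ],
  "translation": [
    [0,0,-0.9],
    [0.95,0,0],
    [0.95,0,0],
    [0.95,0,0],
    [0.95,0,0],
    [0.95,0,0],
    [0.95,0,0],
    [0.95,0,0],
    [0.95,0,0],
    [0.95,0,0]
  ],
  "jaw": [0.5,0.5,0.5,0.5,0.5,0.5,0.5,0.5,0.5,0.5],
  "squeeze": 40
}}

```text
clock: 17.9
position: [0.5392, 0.0348, 0.2375]
ee_rot: [0.632, 0.775, 0.001, -0.003]
ft_force: [0.1, -0.5, -0.1]
grip_width: 0.498
grasp_force: 0.0
```

Emit:
{"api": "jog_arm", "payload": {
  "dr": [
    [0,0,0],
    [0,0,0],
    [0,0,0],
    [0,0,0],
    [0,0,0],
    [0,0,0],
    [0,0,0],
    [0,0,-1],
    [0,0,-1],
    [0,0,-1]
  ],
  "translation": [
    [0.95,-0.3,0],
    [0.95,-0.3,0],
    [0.95,-0.3,0],
    [0.95,-0.3,0],
    [0.95,-0.3,0],
    [0.95,-0.3,0],
    [0.95,-0.2,0],
    [0,0,0],
    [0,0,0],
    [0,0,0]
  ],
  "jaw": [0.5,0.5,0.5,0.5,0.5,0.5,0.5,0.5,0.5,0.5]
}}

```text
clock: 18.9
position: [0.4571, 0.1867, 0.2387]
ee_rot: [0.546, 0.837, 0.001, -0.003]
ft_force: [-0.4, 0.6, -0.2]
grip_width: 0.5
grasp_force: 0.0
```

Emit:
{"api": "jog_arm", "payload": {
  "dr": [
    [0,0,-1],
    [0,0,-1],
    [0,0,-1],
    [0,0,-1],
    [0,0,-1],
    [0,0,-1],
    [0,0,-1],
    [0,0,-1],
    [0,0,-1],
    [0,0,-1]
  ],
  "translation": [
    [0,0,0],
    [0,0,0],
    [0,0,0],
    [0,0,0],
    [0,0,0],
    [0,0,0],
    [0,0,0],
    [0,0,0],
    [0,0,0],
    [0,0,0]
  ],
  "jaw": [0.5,0.5,0.5,0.5,0.5,0.5,0.5,0.5,0.5,0.5]
}}

```text
clock: 19.9
position: [0.4572, 0.1866, 0.2386]
ee_rot: [0.227, 0.974, 0.002, -0.002]
ft_force: [-0.4, -0.7, -0.1]
grip_width: 0.502
grasp_force: 0.0
```

Emit:
{"api": "jog_arm", "payload": {
  "dr": [
    [0,0,-1],
    [0,0,-1],
    [0,0,-1],
    [0,0,-1],
    [0,0,-1],
    [0,0,-1],
    [0,0,-1],
    [0,0,-0.6],
    [0,0,0]
  ],
  "translation": [
    [0,0,0],
    [0,0,0],
    [0,0,0],
    [0,0,0],
    [0,0,0],
    [0,0,0],
    [0,0,0],
    [0,0,0],
    [0,0,0]
  ],
  "jaw": [0.5,0.5,0.5,0.5,0.5,0.5,0.5,0.5,0.5]
}}

```text
clock: 20.8
position: [0.4572, 0.1866, 0.2387]
ee_rot: [-0.035, 0.999, 0.003, -0.002]
ft_force: [-0.4, 0.4, -0.0]
grip_width: 0.504
grasp_force: 0.0
```

```bash
python3 -c "
from m import *
go([.459,.1875,.056],184)
"
```

```text
pos [0.4572 0.1866 0.2387] yaw -176.0 tilt 0.37 F [-0.4  0.4 -0. ] M [-0.01 -0.04 -0.05] w 0.504 g 0.0 t 20.8 j7 1.08
now axes [-0.096 -0.008  7.309] target axes [-0.072  0.032  7.309] turn [ 0.078 -0.047 -0.   ]
```

Emit:
{"api": "jog_arm", "payload": {
  "dr": [
    [0.08,-0.05,0],
    [0,0,0],
    [0,0,0],
    [0,0,0],
    [0,0,0],
    [0,0,0],
    [0,0,0],
    [0,0,0],
    [0,0,0],
    [0,0,0]
  ],
  "translation": [
    [-0.07,0.03,0],
    [0,0,1],
    [0,0,1],
    [0,0,1],
    [0,0,1],
    [0,0,1],
    [0,0,0.9],
    [0,0,0.8],
    [0,0,0.5],
    [0,0,0]
  ],
  "jaw": [0.5,0.5,0.5,0.5,0.5,0.5,0.5,0.5,0.5,0.5]
}}

```text
clock: 21.8
position: [0.4586, 0.1875, 0.058]
ee_rot: [-0.034, 0.999, -0.0, -0.001]
ft_force: [-0.1, -0.4, -0.3]
grip_width: 0.498
grasp_force: 0.0
```

Emit:
{"api": "jog_arm", "payload": {
  "dr": [
    [0,0,0],
    [0,0,0],
    [0,0,0],
    [0,0,0],
    [0,0,0],
    [0,0,0]
  ],
  "translation": [
    [0,0,0],
    [0,0,0],
    [0,0,0],
    [0,0,0],
    [0,0,0],
    [0,0,0]
  ],
  "jaw": [0,0,0,0,0,0]
}}

```text
clock: 22.4
position: [0.4597, 0.1899, 0.0608]
ee_rot: [-0.035, 0.999, 0.001, 0.002]
ft_force: [-1.7, 7.1, -0.7]
grip_width: 0.269
grasp_force: 44.0
```

```bash
python3 -c "
from m import *
go([.459,.1875,.056],184)
c=cam('scene'); save(c,'pics/tab.png',(240,100,340,175),8)
"
```

```text
pos [0.4597 0.1899 0.0608] yaw -175.98 tilt 0.24 F [-1.7  7.1 -0.7] M [ 1.33  0.47 -0.24] w 0.269 g 44.0 t 22.4 j7 0.88
now axes [ 0.036 -0.096  0.191] target axes [ 0.036 -0.096  0.191] turn [0.041 0.045 0.004]
```

View pics/tab.png

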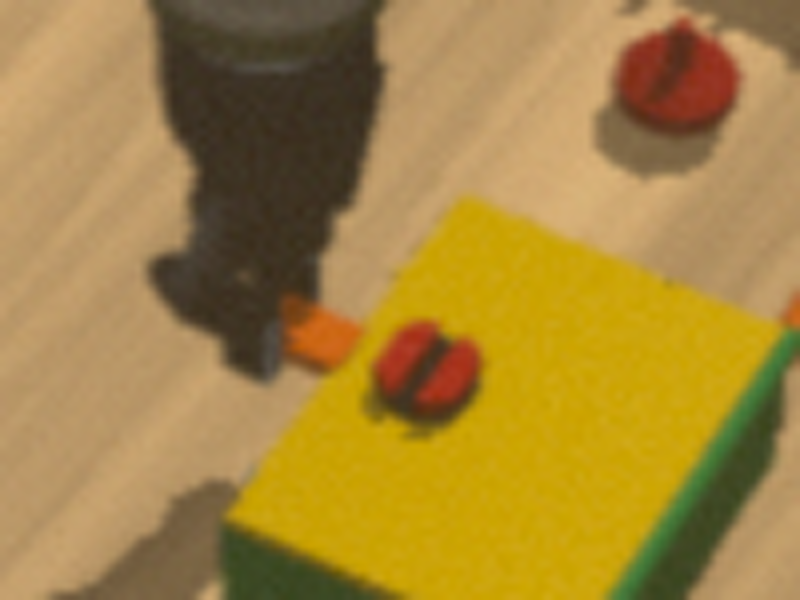

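The fingers pinch the orange tab at about (285,330) in the crop, and the slot runs across. I recentre slightly and raise the lid along its arc.

Emit:
{"api": "jog_arm", "payload": {
  "dr": [
    [0,0,0],
    [0,0,0],
    [0,0,0],
    [0,0,0],
    [0,0,0],
    [0,0,0],
    [0,0,0],
    [0,0,0]
  ],
  "translation": [
    [0,0.09,0],
    [0,0,0],
    [-0.03,0,-0.35],
    [-0.03,0,-0.35],
    [-0.06,0,-0.35],
    [-0.07,0,-0.35],
    [0,0,0],
    [0,0,0]
  ],
  "jaw": [0,0,0,0,0,0,0,0]
}}

```text
clock: 23.25
position: [0.4645, 0.1903, 0.0947]
ee_rot: [-0.034, 0.999, 0.0, 0.001]
ft_force: [3.1, 2.5, -3.7]
grip_width: 0.269
grasp_force: 43.4
```

```bash
python3 -c "
from m import *
go([.4645,.1885,.094],184)
"
```

```text
pos [0.4645 0.1903 0.0947] yaw -176.05 tilt 0.14 F [ 3.1  2.5 -3.7] M [ 0.46 -0.58 -0.19] w 0.269 g 43.4 t 23.25 j7 0.91
now axes [ 0.006 -0.072  0.026] target axes [ 0.006 -0.072  0.026] turn [ 0.004  0.034 -0.013]
```

Emit:
{"api": "jog_arm", "payload": {
  "dr": [
    [0,0,0],
    [0,0,0],
    [0,0,0],
    [0,0,0],
    [0,0,0],
    [0,0,0],
    [0,0,0],
    [0,0,0],
    [0,0,0],
    [0,0,0]
  ],
  "translation": [
    [-0.1,0,-0.34],
    [-0.1,0,-0.34],
    [-0.14,0,-0.33],
    [-0.14,0,-0.33],
    [-0.17,0,-0.31],
    [-0.17,0,-0.31],
    [-0.2,0,-0.29],
    [-0.2,0,-0.29],
    [0,0,0],
    [0,0,0]
  ],
  "jaw": [0,0,0,0,0,0,0,0,0,0]
}}

```text
clock: 24.25
position: [0.4946, 0.1922, 0.158]
ee_rot: [-0.034, 0.999, -0.0, 0.001]
ft_force: [0.7, 1.0, -3.3]
grip_width: 0.266
grasp_force: 43.3
```

```bash
python3 -c "
from m import *
go([.495,.191,.158],184)
"
```

```text
pos [0.4946 0.1922 0.158 ] yaw -176.05 tilt 0.09 F [ 0.7  1.  -3.3] M [ 0.02 -0.39 -0.2 ] w 0.266 g 43.3 t 24.25 j7 0.96
now axes [-0.012 -0.05  -0.001] target axes [-0.012 -0.05  -0.001] turn [-0.001  0.022 -0.013]
```

Emit:
{"api": "jog_arm", "payload": {
  "dr": [
    [0,0,0],
    [0,0,0],
    [0,0,0],
    [0,0,0],
    [0,0,0],
    [0,0,0],
    [0,0,0],
    [0,0,0],
    [0,0,0],
    [0,0,0]
  ],
  "translation": [
    [-0.23,0,-0.27],
    [-0.23,0,-0.27],
    [-0.26,0,-0.24],
    [-0.26,0,-0.24],
    [-0.28,0,-0.22],
    [-0.28,0,-0.22],
    [-0.3,0,-0.19],
    [-0.3,0,-0.19],
    [0,0,0],
    [0,0,0]
  ],
  "jaw": [0,0,0,0,0,0,0,0,0,0]
}}

```text
clock: 25.25
position: [0.5482, 0.1957, 0.2039]
ee_rot: [-0.034, 0.999, -0.0, 0.001]
ft_force: [2.5, -3.1, -7.4]
grip_width: 0.269
grasp_force: 42.4
```

```bash
python3 -c "
from m import *
go([.549,.193,.2035],184)
o=manip.get_obs()['position']; H=np.array([.6296,.1975,.07])
d=o+[0,0,.0145]-H; f=-(d[0]*.998+d[1]*.07); print('f,u',f,d[2],'angle',np.degrees(np.arctan2(d[2],f))-1.7,'r',np.hypot(f,d[2]))
c=cam('scene'); save(c,'pics/lid.png',None,1.4)
s=lambda m:print(m)
P=pts(c,(22,120,90),(32,255,255),(255,60,380,200)); import json
h=cv2.approxPolyDP(cv2.convexHull(P.astype(np.float32)),4,True).reshape(-1,2); print(h.round(1).tolist())
# predicted lid top corners for candidate angles
for a in(50,55,60,65,70):
  t=np.radians(a); L=[]
  for ff,yy in((0,.09),(0,-.09),(.14,.09),(.14,-.09)):
    F=ff*np.cos(t)-.008*np.sin(t); U=ff*np.sin(t)+.008*np.cos(t)
    X=H+np.array([-.998*F-.065*yy,-.065*F+.998*yy,U]); L.append(proj(c,X).round(1).tolist())
  print(a,L)
"
```

```text
pos [0.5482 0.1957 0.2039] yaw -176.07 tilt 0.1 F [ 2.5 -3.1 -7.4] M [-0.72 -0.6  -0.09] w 0.269 g 42.4 t 25.25 j7 0.98
now axes [-0.025 -0.109  0.014] target axes [-0.025 -0.109  0.014] turn [-0.002  0.024 -0.017]
f,u 0.08136834251291349 0.14836078265612854 angle 59.557472177847 r 0.1692091279855724
[[319.8999938964844, 105.5999984741211], [341.1000061035156, 142.60000610351562], [311.1000061035156, 184.10000610351562], [289.8999938964844, 173.89999389648438], [288.3999938964844, 147.10000610351562]]
50 [[340.2, 142.9], [311.9, 185.9], [315.4, 105.6], [284.1, 148.3]]
55 [[340.3, 143.1], [312.0, 186.1], [318.8, 105.2], [287.5, 148.1]]
60 [[340.4, 143.2], [312.1, 186.2], [322.3, 105.0], [291.1, 148.2]]
65 [[340.4, 143.4], [312.2, 186.4], [326.1, 105.1], [294.9, 148.6]]
70 [[340.5, 143.6], [312.3, 186.6], [329.9, 105.6], [298.9, 149.3]]
```

View pics/lid.png

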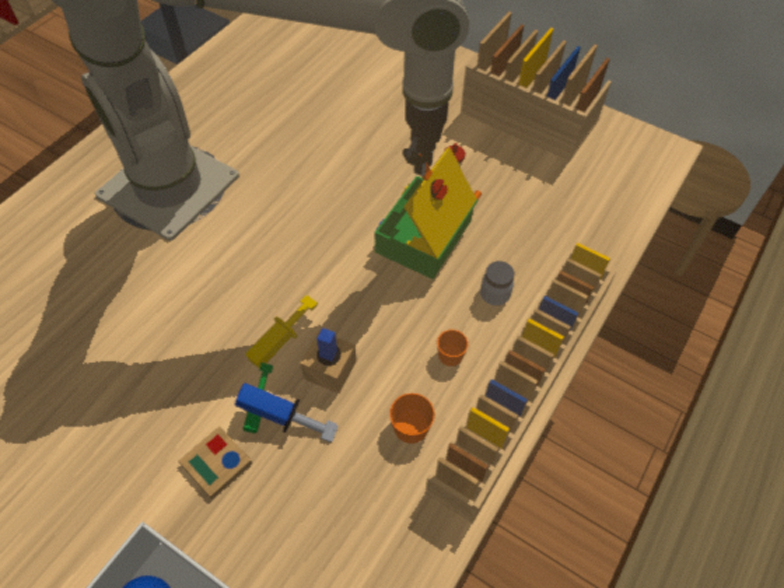

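The lid is open, and all five listed bystanders are where they started. The look-alike drivers (yellow, green and large blue) have toppled. The camera suggests about 56.5° and the arm about 59.5°, so I nudge the lid up by about 2°.

Emit:
{"api": "jog_arm", "payload": {
  "dr": [
    [0,0,0],
    [0,0,0],
    [0,0,0],
    [0,0,0],
    [0,0,0],
    [0,0,0],
    [0,0,0]
  ],
  "translation": [
    [-0.1,0,-0.06],
    [-0.1,0,-0.05],
    [0,0,0],
    [0,0,0],
    [0,0,0],
    [0,0,0],
    [0,0,0]
  ],
  "jaw": [0,0,0,0,0,0,0]
}}

```text
clock: 26.0
position: [0.5526, 0.196, 0.2064]
ee_rot: [-0.034, 0.999, -0.0, 0.0]
ft_force: [2.5, -4.6, -11.9]
grip_width: 0.267
grasp_force: 42.1
```

```bash
python3 -c "
from m import *
import pickle
go([.549,.193,.2035],184)
c=cam('scene')
P=pts(c,(22,120,90),(32,255,255),(255,60,380,200))
print(cv2.approxPolyDP(cv2.convexHull(P.astype(np.float32)),4,True).reshape(-1,2).round(1).tolist())
a,b=pickle.load(open('c0.pkl','rb'))
d=np.abs(c['color'].astype(int)-b['color']).sum(2)
for n,(x,y) in dict(big=(294,299),small=(323,247),tin=(355,202),top=(324,110),tile=(153,330)).items(): print(n,(d[y-18:y+18,x-22:x+22]>90).mean().round(3))
w=world(c,pts(c,(105,100,95),(130,255,255),(222,230,244,262)),.138); print('drv',rect(w))
"
```

```text
pos [0.5526 0.196  0.2064] yaw -176.05 tilt 0.06 F [  2.5  -4.6 -11.9] M [-0.93 -0.37  0.03] w 0.267 g 42.1 t 26.0 j7 0.98
now axes [ 0.153 -0.11   0.117] target axes [ 0.153 -0.11   0.117] turn [-0.006  0.013 -0.012]
[[321.6000061035156, 105.0999984741211], [341.1000061035156, 142.60000610351562], [311.3999938964844, 183.89999389648438], [290.1000061035156, 174.10000610351562], [289.3999938964844, 147.10000610351562]]
big 0.0
small 0.0
tin 0.0
top 0.437
tile 0.018
drv (array([ 585., -177.]), array([25.3, 24.6]), 12.2)
```

```bash
python3 -c "
from h import *
print(manip.hand_in())"
```

```text
the job is handed in; nothing more can be done
None
```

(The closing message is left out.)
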